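# Bolt the rooftop toolbox shut

### The arm

A 6-joint arm with a two-finger parallel gripper is mounted at the origin on the work surface. World frame = base frame: x ahead of the robot, y to its left, z up, the work surface at z = 0. Lengths are in m, angles in rad, forces in N, time in s.
With the tool pointing down it reaches from about 0.325 to 0.75 m from the base axis. Payload 7.6 kg.
Tool frame: the origin (TCP) lies at the very end of the fingers, on their centre line; the grasp point (between the pads) lies bot.grip_point_offset behind it (bot.grip_point_offset is the distance from the TCP to the grasp point, in m); z points along the fingers, y is the line along which they close (so a half turn about z gives the same grasp; the last joint's range is limited). The gripper opens to 85 mm and grips with 20 to 120 N. Pads are 22 mm wide; open, the fingers measure 114 mm over their backs; the gripper's body (76 mm by 85 mm) begins 54 mm behind the grasp point. The pads swing forward as they close: fully open they stand 13 mm farther back than shut.
Start: joints at [1.241, 0.052, 1.401, -0, 1.689, -0.07], TCP at [0.135, 0.507, 0.231] pointing down, gripper open.
Joint ranges: [-2.9, 2.9], [-0.91, 2.17], [0.12, 2.37], [-1.06, 4.2], [0.26, 2.73], [-2.93, 2.93]. Speed limits (rad/s): [2.57, 2.57, 3.01, 3.14, 3.14, 3.14].

### API

Orientations are given as a rotation vector (axis times angle).
In Python, from rig import bot, vision, job gives the robot as it stands.
- The arm moves only by the tool move_arm, never from a script. Its argument "series" is a list that holds one entry, the list of rows, each a list of 6 numbers: the shift along the tool's x, y, z scaled (see below), then the turn, a rotation vector about the tool's x, y, z scaled (see below). In form: [[[dx, dy, dz, wx, wy, wz], ...]]. A call has 1 to 12 rows; each row shifts and turns the commanded pose from where the row before left it, along the tool's axes as they then stand; what a row does not reach is not made up. The controller multiplies each number of a shift by 500 mm and each number of a turn by 60 degrees. A row lasts 1/12 s, in which the tool goes at most 41.7 mm and 7.16 degrees, less where a joint would pass 70% of its speed; a pose out of reach is approached as far as the arm can. A call with a number of a shift or a turn outside -1 to 1 is refused whole. A call with a gripper value outside its range is refused whole. "hand" is the closure, from 0 (fully open) to 1 (shut), set as the call begins (left out, the last holds). The fingers move at their own pace and stop on an object; "squeeze" is the grip in N (left out, the last holds). Time passes only in rows, so rows that do not move let the fingers close. It gives the time, the measured TCP pose, the force, the opening and the grip force at its end, in the units of the state.
- bot.get_obs(): the state, without advancing time (a new reading comes with each control period).
- vision.camera(name): name is "side" or "top"; returns (picture, depth): 384x512x3 uint8, red, green, blue; 384x512 float32, m along the optical axis (not along the pixel's ray), 0 where there is no reading.
- vision.get_calibration(name): a dict with "fx", "fy", "cx", "cy" (pixels), "T" (4x4, takes a point from camera to world coordinates). Camera axes: x right, y down, z forward; pixel columns grow to the right and rows downward; lengths in m; the calibration is good to about 2 mm. A picture is of the moment at which its call begins. get_calibration takes no time and is no camera call.
- job.job_done(): hands the job in; it is judged then, once.
The state is a dict: "time_s": time; "joints": joint angles; "qd": joint speeds; "tau": joint torques, N m; "tool_pos": TCP position; "orientation": TCP orientation; "force": force on the tool from outside, world axes, zero at the start; "torque": the same for the moment, N m; "width": finger opening in m; "finger_force": force on a finger pad.
Only numpy, scipy, OpenCV 4.12 (cv2) and the standard library are available. Lean on these libraries where they do the work, as an engineer would, in place of code of your own. Each camera call takes 0.05 s, during which the arm holds its last target. There are 200 camera calls.

### The job

Two grey steel boxes stand on the rusty table, each with a chrome barrel bolt on top drawn back. Bolt the long narrow toolbox: push its bolt across until the tip has gone right through the keeper, then let go. Leave the bolt of the squat, nearly square case open as it is.

Things in the scene. Friction and masses are not known exactly. Their poses are not given: they have to be found in the camera images.
- toolbox_bolt (a joint): Chrome barrel bolt along the middle of the long narrow grey toolbox's top (280 x 130 mm, top 75 mm above the table, all fixed). Value: travel in m: 0 drawn back, 0.025 tip at keeper's mouth, 0.045 tip level with its far side, 0.060 end stop. Starts at 0 to 0.015; stiff (2.5 N), no spring, stays where left. Rod 12 mm thick; two guide straps ahead of the knob, 30 mm wide, 22 mm above the box top.
- toolbox_knob (a point): Top centre of the toolbox bolt's knob: a plain upright chrome post, 14 mm in diameter, at the bolt's tail end, its top 55 mm above the box top (130 mm above the table), so 33 mm of it stands clear above the straps. Moves with the bolt. y axis: along the slide, towards the keeper (the way to push); x across; z up. At the end stop the knob touches the nearer strap.
- toolbox_keeper (a point): Centre of the mouth of the toolbox's keeper, 12 mm above the box top: a chrome bridge 30 mm wide, 22 mm high, 20 mm deep along the slide, on the fixed end of the box beyond the lid's seam. Axes as the knob's: y is the way the bolt enters. The knob's axis is 150 mm short of this mouth when drawn back, 90 mm at the end stop.
- case_bolt (a joint): The same kind of bolt on the other box, a squat, nearly square grey case (200 x 190 mm, top 55 mm above the table). Same values; starts at 0 to 0.015 and must stay drawn back. Either box may stand on the robot's left, each turned up to 20 degrees; both bolts close roughly towards the robot's left (+y).

How it is judged:
At the end, for the whole second after the job is handed in: The toolbox's bolt is at rest with its tip at or beyond the far side of its keeper (travel over 45 mm of 60 mm), and the case's bolt is still drawn back (travel under 25 mm, tip short of its keeper) (value of joint toolbox_bolt above 0.045 m and velocity of joint toolbox_bolt between -0.005 and 0.005 m/s and value of joint case_bolt below 0.025 m); the robot touches nothing.
It fails at once if the case's bolt is pushed across to its keeper (travel over 25 mm) (value of joint case_bolt above 0.025 m).
It also fails if it takes over 29 s, if anything falls off the work surface, if the arm or the gripper's body presses on something with over 40 N, if the wrist force passes 120 N, or if a joint passes its speed limit or range.

## Working session

There is one attempt and no reset: what is moved stays moved. The work goes in short steps, Python scripts to look and compute and a tool call to move; the robot and the scene stay as the last step left them, time stands still between calls to the robot, and variables do not carry over. Pictures are saved under pics/ and viewed, at most 10 in all, crops included, and the job is handed in when it is done.

Besides the shell and the picture viewer there is one more tool, called after "Emit:" by a JSON object that holds its "fn" and its "kwargs", one argument or row to a line. move_arm: Moves the arm, as the interface text tells. Shifts and turns lie within -1 to 1; 1 stands for 500 mm of shift or 60 degrees of turn. Its arguments: {"type":"object","properties":{"series":{"type":"array","items":{"type":"array","items":{"type":"array","items":{"type":"number","minimum":-1,"maximum":1}}}},"hand":{"type":"number"},"squeeze":{"type":"number"}},"required":["series"]}

```bash
mkdir -p pics; python3 - <<'E'
from rig import bot, vision
import cv2,numpy as np
for n in("top","side"):
    p,d=vision.camera(n); np.savez(f"{n}0.npz",p=p,d=d); cv2.imwrite(f"pics/{n}0.png",p[:,:,::-1]); c=vision.get_calibration(n); print(n,c)
o=bot.get_obs(); print(o, bot.grip_point_offset)
E
```

```text
top {'fx': 488.19995819054316, 'fy': 488.19995819054316, 'cx': 248.42793306363396, 'cy': 194.52033393023208, 'T': array([[-0.00789461, -0.99628939,  0.08570374,  0.43769714],
       [-0.99965464,  0.01001142,  0.0242976 ,  0.006764  ],
       [-0.02506546, -0.08548232, -0.99602434,  1.20149925],
       [ 0.        ,  0.        ,  0.        ,  1.        ]])}
side {'fx': 347.20278488379944, 'fy': 347.20278488379944, 'cx': 257.149339497771, 'cy': 189.77759511519548, 'T': array([[-0.73048121, -0.48849696,  0.47725038,  0.17614441],
       [-0.68259891,  0.50040293, -0.53259332,  0.42568206],
       [ 0.02135273, -0.71481999, -0.69898243,  0.68105263],
       [ 0.        ,  0.        ,  0.        ,  1.        ]])}
{'time_s': 0.1, 'joints': array([ 1.24068693e+00,  5.27989062e-02,  1.40162632e+00,  3.68929093e-06,
        1.68859262e+00, -7.02955315e-02]), 'qd': array([-3.59769929e-05, -2.52291923e-03, -2.64220679e-03, -2.80806294e-04,
        4.56280735e-04,  4.32903740e-04]), 'tau': array([ 1.24651440e-03, -3.82578599e+01, -3.60986495e+01, -9.75776106e-05,
        4.68276805e-03, -1.02295482e-05]), 'tool_pos': array([0.13476073, 0.50713363, 0.23054191]), 'orientation': array([-4.06929806e-01, -3.11483618e+00,  2.19262929e-03]), 'force': array([-0.70379467, -1.0705467 ,  0.15696603]), 'torque': array([ 0.05610727,  0.02008829, -0.00352071]), 'finger_force': 0.0, 'width': 0.08523443794072491} 0.0187
```

View pics/top0.png

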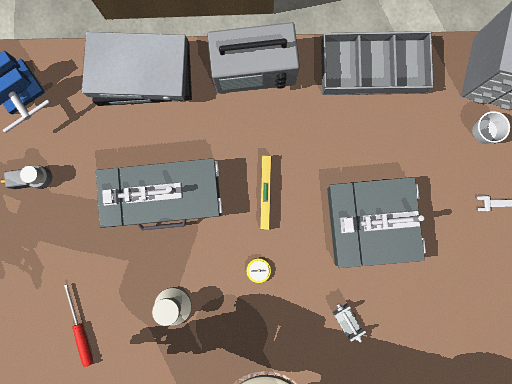

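View pics/side0.png

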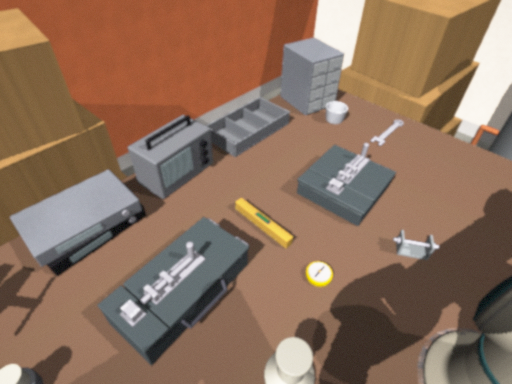

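```bash
python3 - <<'E'
import cv2,numpy as np
p=np.load("top0.npz")["p"][150:235,85:230,::-1]; q=np.load("side0.npz")["p"][210:340,100:250,::-1]
a=cv2.resize(p,None,fx=4.,fy=4,interpolation=2); b=cv2.resize(q,None,fx=2,fy=2,interpolation=2)
im=np.zeros((600,580,3),np.uint8); im[:340]=a; im[340:600,:300]=b; cv2.imwrite("pics/crop.png",im)
E
```

```text
(no output)
```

View pics/crop.png

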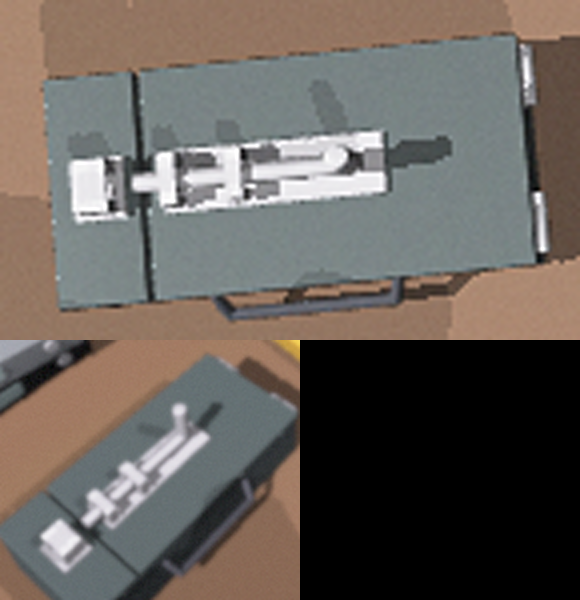

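```bash
cat >h.py <<'E'
import numpy as np
from rig import vision
def cloud(n,d):
    c=vision.get_calibration(n); v,u=np.mgrid[:384,:512]
    P=np.stack([(u-c["cx"])/c["fx"]*d,(v-c["cy"])/c["fy"]*d,d,np.ones_like(d)],-1)@c["T"].T
    P=P[...,:3]; P[d==0]=np.nan; return P
def ray(n,u,v,z):
    c=vision.get_calibration(n);r=c["T"][:3,:3]@[(u-c["cx"])/c["fx"],(v-c["cy"])/c["fy"],1];t=c["T"][:3,3]
    return t+r*(z-t[2])/r[2]
E
python3 - <<'E'
import numpy as np,cv2
from h import *
print("knob top ray",ray("top",169.5,189.2,.13),"side",ray("side",190,245,.13))
print("keeper",ray("top",111.2,196.5,.097))
P=cloud("top",np.load("top0.npz")["d"])
for nm,s in(("tool",np.s_[150:235,85:230]),("case",np.s_[165:280,315:440])):
    Q=P[s].reshape(-1,3); h=.075 if nm=="tool" else .055
    b=Q[abs(Q[:,2]-h)<.012]; r=cv2.minAreaRect((b[:,:2]*1000).astype(np.float32)); print(nm,np.median(b[:,2]),r)
    k=Q[Q[:,2]>h+.035]; print("knob",len(k),k.mean(0) if len(k) else"",k[:,2].max() if len(k) else "")
    m=Q[(Q[:,2]>h+.016)&(Q[:,2]<h+.03)]; print("straps",len(m)); l=cv2.fitLine((m[:,:2]).astype(np.float32),2,0,.01,.01).ravel(); print(l)
S=cloud("side",np.load("side0.npz")["d"])[235:270,180:205].reshape(-1,3); k=S[S[:,2]>.105]; print("side knob",len(k),k.mean(0),k[:,2].max())
E
```

```text
knob top ray [0.54347769 0.20765271 0.13      ] side [0.54101334 0.20912824 0.13      ]
keeper [0.53134535 0.3476403  0.097     ]
tool 0.07550503728273228 ((542.279541015625, 244.517822265625), (136.36810302734375, 288.30828857421875), 5.0522661209106445)
knob 39 [0.54439548 0.20825808 0.12686435] 0.13363749751254206
straps 392
[ 0.08340952 -0.99651533  0.536392    0.30469236]
case 0.05471882668667283 ((469.8988037109375, -267.3173522949219), (196.35548400878906, 208.82652282714844), 4.648778915405273)
knob 46 [ 0.47639986 -0.34673654  0.10464506] 0.11354391778136019
straps 368
[ 0.0818259  -0.99664664  0.46825227 -0.24802937]
side knob 86 [0.5398817  0.21011577 0.12283988] 0.1336717318801166
```

```bash
python3 - <<'E'
import numpy as np
from h import *
P=cloud("top",np.load("top0.npz")["d"]); 
for s in(np.s_[280:330,150:195],np.s_[160:190,0:55]):
    Q=P[s].reshape(-1,3); k=Q[Q[:,2]>.04]; print(k.mean(0),k[:,2].max())
E
```

```text
[0.27321549 0.2198587  0.09739633] 0.10531130013158174
[0.58462392 0.57467831 0.05615735] 0.07704999175406191
```

Emit:
{"fn": "move_arm", "kwargs": {
  "series": [
    [[0,0,0,0,0,-0.11],[0,0,0,0,0,-0.11],[0,0,0,0,0,-0.11],[0,0,0,0,0,0],[0,0,0,0,0,0]]
  ],
  "hand": 1,
  "squeeze": 60
}}

```text
time_s: 0.52
tool_pos: [0.1348, 0.5073, 0.231]
orientation: [0.129, -3.139, 0.001]
force: [0.6, 0.9, -0.3]
width: 0.0254
finger_force: 0.0
```

Emit:
{"fn": "move_arm", "kwargs": {
  "series": [
    [[-0.05,-0.05,0,0,0,0],[-0.05,-0.05,0,0,0,0],[-0.05,-0.05,0,0,0,0],[-0.05,-0.05,0,0,0,0],[-0.05,-0.05,0,0,0,0],[-0.05,-0.05,0,0,0,0],[-0.05,-0.05,0,0,0,0],[-0.05,-0.05,0,0,0,0],[-0.05,-0.05,0,0,0,0],[-0.05,-0.05,0,0,0,0],[-0.05,-0.05,0,0,0,0],[-0.05,-0.05,0,0,0,0]]
  ]
}}

```text
time_s: 1.52
tool_pos: [0.4605, 0.2328, 0.2312]
orientation: [0.128, -3.139, -0.0]
force: [0.4, -0.3, -0.7]
width: -0.0001
finger_force: 0.0
```

Emit:
{"fn": "move_arm", "kwargs": {
  "series": [
    [[-0.05,-0.05,0,0,0,0],[-0.05,-0.05,0,0,0,0],[-0.05,-0.05,0,0,0,0],[0,0,0,0,0,0],[0,0,0,0,0,0]]
  ]
}}

```text
time_s: 1.93
tool_pos: [0.5413, 0.1646, 0.2304]
orientation: [0.125, -3.138, 0.0]
force: [-0.1, -0.2, 0.2]
width: -0.0
finger_force: 0.0
```

Emit:
{"fn": "move_arm", "kwargs": {
  "series": [
    [[-0.008,0,0.05,0,0,0],[0,0,0.05,0,0,0],[0,0,0.04,0,0,0],[0,0,0,0,0,0],[0,0,0,0,0,0]]
  ]
}}

```text
time_s: 2.35
tool_pos: [0.5436, 0.1669, 0.1609]
orientation: [0.134, -3.137, 0.0]
force: [0.7, 0.2, 0.5]
width: -0.0002
finger_force: 0.0
```

```bash
python3 - <<'E'
from rig import vision
import cv2,numpy as np
a=vision.camera("top")[0][130:250,85:245,::-1]; b=vision.camera("side")[0][180:340,100:280,::-1]
a=cv2.resize(a,(400,300),interpolation=2); b=cv2.resize(b,(360,300),interpolation=2)
cv2.imwrite("pics/near.png",np.hstack([a,b]))
E
```

```text
(no output)
```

View pics/near.png

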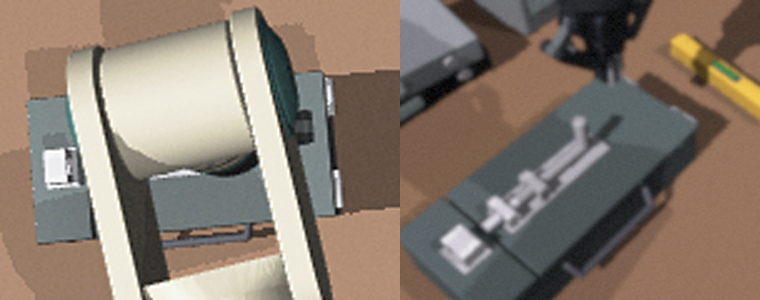

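Side view: the shut fingers (crop 612,85) stand behind and in line with the knob (580,125). Descend.

Emit:
{"fn": "move_arm", "kwargs": {
  "series": [
    [[-0.004,0,0.04,0,0,0],[0,0,0.04,0,0,0],[0,0,0.03,0,0,0],[0,0,0,0,0,0],[0,0,0,0,0,0],[0,0,0,0,0,0]]
  ]
}}

```text
time_s: 2.95
tool_pos: [0.5476, 0.1668, 0.1088]
orientation: [-0.134, 3.135, 0.001]
force: [0.6, 1.1, 0.3]
width: 0.0
finger_force: 0.0
```

Emit:
{"fn": "move_arm", "kwargs": {
  "series": [
    [[0,0.012,0,0,0,0],[0,0.012,0,0,0,0],[0,0.012,0,0,0,0],[0,0.012,0,0,0,0],[0,0.012,0,0,0,0],[0,0,0,0,0,0],[0,0,0,0,0,0]]
  ]
}}

```text
time_s: 3.53
tool_pos: [0.5439, 0.1969, 0.1062]
orientation: [0.136, -3.138, -0.001]
force: [-1.0, 0.4, -0.1]
width: -0.0002
finger_force: 0.0
```

```bash
python3 - <<'E'
from rig import vision
import cv2,numpy as np
b=vision.camera("side")[0][200:330,110:270,::-1]
cv2.imwrite("pics/n2.png",cv2.resize(b,(720,585),interpolation=2))
E
```

```text
(no output)
```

View pics/n2.png

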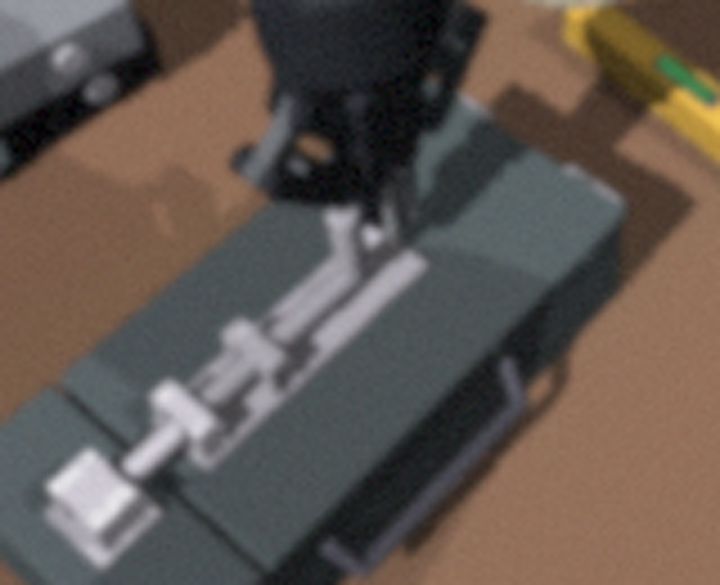

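The fingers are at the knob (crop 343,215), which has begun to move towards the keeper. Push on.

Emit:
{"fn": "move_arm", "kwargs": {
  "series": [
    [[0,0.01,0,0,0,0],[0,0.01,0,0,0,0],[0,0.01,0,0,0,0],[0,0.01,0,0,0,0],[0,0.01,0,0,0,0],[0,0.01,0,0,0,0],[0,0,0,0,0,0],[0,0,0,0,0,0]]
  ]
}}

```text
time_s: 4.25
tool_pos: [0.5414, 0.227, 0.1064]
orientation: [-0.136, 3.138, 0.002]
force: [-0.1, -0.5, -0.0]
width: 0.0002
finger_force: 0.0
```

```bash
python3 - <<'E'
from rig import vision
import cv2,numpy as np
b=vision.camera("side")[0][200:330,110:270,::-1]
cv2.imwrite("pics/n3.png",cv2.resize(b,(720,585),interpolation=2))
E
```

```text
(no output)
```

View pics/n3.png

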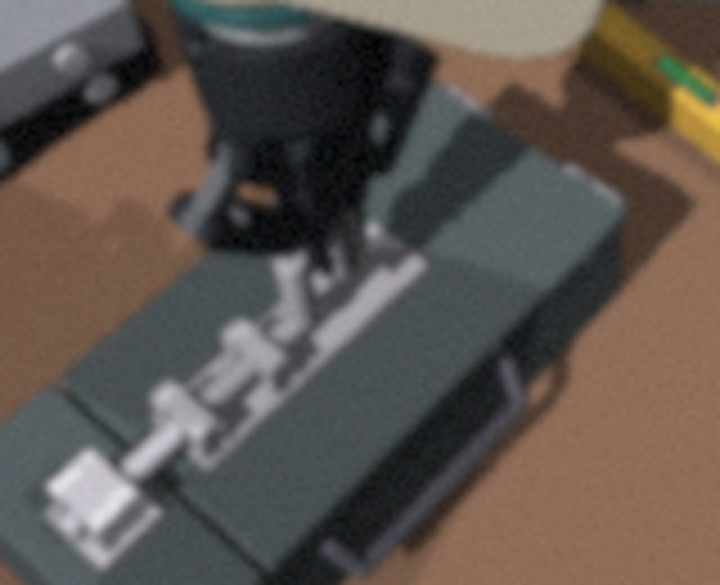

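The knob (base 290,305) is still short of the strap (255,345). Continue to the stop.

Emit:
{"fn": "move_arm", "kwargs": {
  "series": [
    [[0,0.008,0,0,0,0],[0,0.008,0,0,0,0],[0,0.008,0,0,0,0],[0,0,0,0,0,0],[0,0,0,0,0,0]]
  ]
}}

```text
time_s: 4.72
tool_pos: [0.5407, 0.2372, 0.1065]
orientation: [-0.134, 3.139, -0.004]
force: [0.1, -7.6, 1.7]
width: 0.0001
finger_force: 3.7
```

Emit:
{"fn": "move_arm", "kwargs": {
  "series": [
    [[0,0.005,0,0,0,0],[0,0,0,0,0,0],[0,0,0,0,0,0]]
  ]
}}

```text
time_s: 4.97
tool_pos: [0.5406, 0.2375, 0.1065]
orientation: [0.131, -3.138, 0.01]
force: [-1.0, -16.3, 3.5]
width: -0.0
finger_force: 8.3
```

```bash
python3 - <<'E'
from rig import vision
import cv2,numpy as np
b=vision.camera("side")[0][200:330,110:270,::-1]
cv2.imwrite("pics/n4.png",cv2.resize(b,(720,585),interpolation=2))
E
```

```text
(no output)
```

View pics/n4.png

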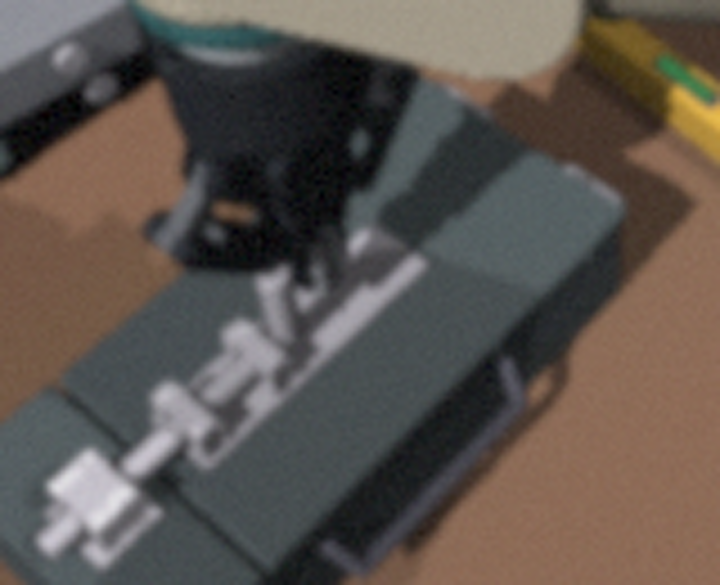

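The rod tip now sticks out beyond the keeper (crop 50,540) and the knob is against the strap, with 16 N showing: end stop. Back off and lift.

Emit:
{"fn": "move_arm", "kwargs": {
  "series": [
    [[0,-0.03,0,0,0,0],[0,-0.03,0,0,0,0],[0,-0.03,0,0,0,0],[0,0,-0.06,0,0,0],[0,0,-0.06,0,0,0],[0,0,-0.06,0,0,0],[0,0,-0.06,0,0,0],[0,0,0,0,0,0],[0,0,0,0,0,0],[0,0,0,0,0,0]]
  ]
}}

```text
time_s: 5.85
tool_pos: [0.5438, 0.1959, 0.2256]
orientation: [0.135, -3.138, -0.001]
force: [-0.5, 0.3, -0.8]
width: -0.0001
finger_force: 0.0
```

```bash
python3 - <<'E'
from rig import vision
import cv2,numpy as np
b=vision.camera("side")[0][200:330,110:270,::-1]
cv2.imwrite("pics/n5.png",cv2.resize(b,(720,585),interpolation=2))
E
```

```text
(no output)
```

View pics/n5.png

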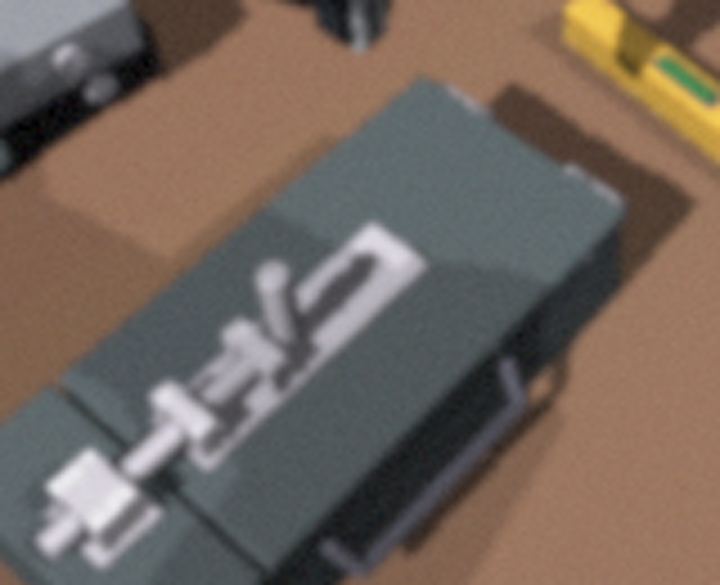

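The bolt stays through the keeper (tip at 50,540; knob at the strap), and the arm is clear.

```bash
python3 -c "
from rig import job
print(job.job_done())"
```

```text
the job is handed in; nothing more can be done
None
```

The toolbox bolt is pushed to its end stop with the tip through the keeper, the case's bolt was never touched, the arm is clear of everything, and the job is handed in; no verdict was returned.

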